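# Measure the free play of a line-shaft dog clutch and set its markers

## Robot

A 6-joint arm with a two-finger parallel gripper is mounted at the origin on the work surface. World frame = base frame: x ahead of the robot, y to its left, z up, the work surface at z = 0. Lengths are in m, angles in degrees, forces in N, time in s.
With the tool pointing down it reaches from about 0.375 to 0.9 m from the base axis. Payload 3.1 kg.
Tool frame: the origin (TCP) lies on the centre line of the jaws, within the pads' length; the fingertips stand 11 mm ahead of it and the grasp point (between the pads) lies 8 mm behind it; z points along the fingers, y is the line along which they close (so a half turn about z gives the same grasp; the last joint's range is limited). The gripper opens to 85 mm and grips with 20 to 120 N. Pads are 22 mm wide; open, the fingers measure 114 mm over their backs; the gripper's body (76 mm by 85 mm) begins 54 mm behind the grasp point. The pads swing forward as they close: fully open they stand 13 mm farther back than shut.
Start: joints at [-84.196, 30.224, 82.088, -0, 67.689, -10.227], TCP at [0.173, -0.601, 0.242] pointing down, gripper open.
Joint ranges: [-176.69, 176.69], [-43.24, 126.21], [12.49, 139.97], [-82, 262], [0, 151.66], [-163.58, 163.58]. Speed limits (degrees/s): [159.86, 159.86, 180, 180, 180, 180].

## Interface

Orientations are given as [roll, pitch, yaw] about the fixed x, y, z axes, in that order (R = Rz(yaw) Ry(pitch) Rx(roll)).
In Python, from cell import sensors, optics, arm gives the robot as it stands.
- The arm moves only by the tool send_rows, never from a script. Its argument "deltas" is one flat list of numbers, 6 for each row, row after row: the shift along the tool's x, y, z normalised to -1 to 1, where 1 is 40 mm, then the turn, a rotation vector about the tool's x, y, z normalised to -1 to 1, where 1 is 180 degrees. A call has 1 to 10 rows; each row shifts and turns the commanded pose from where the row before left it, along the tool's axes as they then stand; what a row does not reach is not made up. A row lasts 1/12 s, in which the tool goes at most 41.7 mm and 7.16 degrees, less where a joint would pass 70% of its speed; a pose out of reach is approached as far as the arm can. A call with a number of a shift or a turn outside -1 to 1 is refused whole. A call with a gripper value outside its range is refused whole. "jaw" is the closure in counts, from 0 (fully open) to 255 (shut), set as the call begins (left out, the last holds). The fingers move at their own pace and stop on an object; "force" is the grip in N (left out, the last holds). Time passes only in rows, so rows that do not move let the fingers close. It gives the time, the measured TCP pose, the force, the opening and the grip force at its end, in the units of the state.
- sensors.get_obs(): the state, without advancing time (a new reading comes with each control period).
- optics.snapshot(name): name is "side" or "top"; returns a dict with "color" (420x560x3 uint8, blue, green, red), "depth" (420x560 float32, m along the optical axis (not along the pixel's ray), 0 where there is no reading), "camera_matrix" (3x3 intrinsics, pixels), "xyz" and "attitude" of the camera in the world. Camera axes: x right, y down, z forward; pixel columns grow to the right and rows downward; lengths in m; the calibration is good to about 2 mm. A picture is of the moment at which its call begins.
- arm.finish_job(): hands the job in; it is judged then, once.
The state is a dict: "t": time; "q": joint angles; "joint_vel": joint speeds; "joint_efforts": joint torques, N m; "position": TCP position; "ee_rot": TCP orientation; "wrist_force": force on the tool from outside, world axes, zero at the start; "ft_torque": the same for the moment, N m; "gripper_width": finger opening in m; "finger_force": force on a finger pad.
Only numpy, scipy, OpenCV 4.12 (cv2) and the standard library are available. Lean on these libraries where they do the work, as an engineer would, in place of code of your own. Each camera call takes 0.05 s, during which the arm holds its last target. There are 200 camera calls.

## Task

Measure the free play of the clutch on the line shaft: with the upright handle, gently feel first to the left and then to the right for the point where the free movement ends and the hidden sprung jaw begins to resist, without forcing a jaw back. Record it by sliding each of the two markers on the front rail to where the handle's pointer stood at that first touch on its side, tip to tip. Finish with the handle left standing clear of both jaws, and leave everything else where it is.

Things in the scene. Friction and masses are not known exactly. Their poses are not given: they have to be found in the camera images.
- stand: Fixed clutch stand: dark steel base plate 280 x 340 x 12 mm. Origin at its underside, below the middle of the shift rod. x points away from the robot, y along the rod, to the robot's left; z up; turned up to 0.35 rad. In x, mm: front rail at -90, shift rod at 0 (47 high), grey guard 50 to 150 (101 high) over the shaft; pulley at the +y end
- handle_grip (a point): On the axis of the upright handle, 104 mm above the table: a plain steel post, 22 mm diameter, from 60 to 120 mm above the table, on the dark sleeve that slides along the shift rod (stand's y; rubs with about 2 N, stays where left). It starts within 11 mm of the middle of the stand
- guard_slot (a point): Middle of the slot in the guard's front (stand y 0, 47 mm up), where the sleeve's fork enters between two hidden jaws. Free play ends 18 to 40 mm left (+y) and right (-y) of stand y 0, unknown and unequal. There resistance jumps by 6 N and then grows 1.5 N per mm the sprung jaw is pushed back. 6 mm (17 N at the handle) is damage; with less it springs back when eased off
- handle_pointer (a point): Front end of the sleeve's thin pointer blade (3 mm thick, 47 mm above the table), 48 mm in front of (stand -x) the post's axis; it has the same stand y as the post's axis and slides with it
- marker_left_tip (a point): Tip of the left (+y) marker: end of its blade (3 mm thick, 47 mm up) that points back at the handle pointer; the two ends meet when they have the same stand y. The marker slides along the front rail (stand's y, rubs with about 2 N, stays where left), from 0 to 70 mm left of the stand's middle; it starts at 50 to 66 mm
- marker_left_grip (a point): Grip point of the left marker: on the axis of its upright steel stem, 16 x 16 mm, 44 to 90 mm above the table; this point is 70 mm up, 18 mm further out (+y) in stand y than the marker's tip and 42 mm nearer the robot in stand x
- marker_right_tip (a point): Tip of the right (-y) marker: end of its blade (3 mm thick, 47 mm up) that points back at the handle pointer; the two ends meet when they have the same stand y. The marker slides along the front rail (stand's y, rubs with about 2 N, stays where left), from 0 to 70 mm right of the stand's middle; it starts at 50 to 66 mm
- marker_right_grip (a point): Grip point of the right marker: on the axis of its upright steel stem, 16 x 16 mm, 44 to 90 mm above the table; this point is 70 mm up, 18 mm further out (-y) in stand y than the marker's tip and 42 mm nearer the robot in stand x
- spare_collar: loose steel ring, 34 mm across, 18 mm tall, lying on the base plate near the left end of the front rail; leave alone (origin at the underside)
- spacer: loose short brass cylinder, 26 mm across, 16 mm tall, on the base plate near the right end of the front rail; leave alone (origin at the underside)
- spanner: loose steel spanner 170 mm long lying on the table in front of the stand; leave alone (origin at the underside, or the middle of its length)
- bottle: green glass bottle, 64 mm across, 210 mm tall, to the left; leave alone (origin at the underside)
- rammer: upright wooden sand rammer, 64 mm across, 165 mm tall, to the left; leave alone (origin at the underside)
- flask_ring: aluminium moulding ring, 170 mm across, 60 mm tall, to the right; leave alone (origin at the underside)
- oil_can: steel can, 60 mm across, 85 mm tall, to the left; leave alone (origin at the underside)
- ingot: aluminium ingot 120 x 50 x 35 mm, to the right; leave alone (origin at the underside)

How it is judged (in metres and radians):
On the way, in this order (a step that is already met when the one before it is completed fails the run):
1. the handle has been brought up against the left jaw (horizontal distance between handle_pointer and jaw_left below 0.0025 m), for 0.1 s.
2. the handle has then been brought up against the right jaw (horizontal distance between handle_pointer and jaw_right below 0.0025 m), for 0.1 s.
At the end, for the whole second after the job is handed in: Each marker's tip stands within 3.5 mm of where the handle pointer's end is when the fork first touches the jaw on that side (for the hidden jaws, jaw_left and jaw_right mean these places), and the handle pointer stands at least 4 mm clear of both (horizontal distance between marker_left_tip and jaw_left below 0.0035 m and horizontal distance between marker_right_tip and jaw_right below 0.0035 m and horizontal distance between handle_pointer and jaw_left above 0.004 m and horizontal distance between handle_pointer and jaw_right above 0.004 m).
It fails at once if a jaw is pushed back more than 6 mm (distance of any of jaw_left, jaw_right from where it was at the start of the episode above 0.006 m).
It fails at once if a bystander is moved by more than 30 mm (distance of any of spare_collar, spacer, spanner, bottle, rammer, flask_ring, oil_can, ingot from where it was at the start of the episode above 0.03 m).
It also fails if it takes over 61 s, if anything falls off the work surface, if the arm or the gripper's body presses on something with over 40 N, if the wrist force passes 120 N, or if a joint passes its speed limit or range.

## Working session

There is one attempt and no reset: what is moved stays moved. The work goes in short steps, Python scripts to look and compute and a tool call to move; the robot and the scene stay as the last step left them, time stands still between calls to the robot, and variables do not carry over. Pictures are saved under pics/ and viewed, at most 10 in all, crops included, and the job is handed in when it is done.

Besides the shell and the picture viewer there is one more tool, called after ">>>" by a JSON object that holds its "api" and its "payload". send_rows: Moves the arm, as the interface text tells. Its arguments: {"type":"object","properties":{"deltas":{"type":"array"},"jaw":{"type":"number"},"force":{"type":"number"}},"required":["deltas"]}

```bash
mkdir -p pics; ls
cat > h.py <<'E'
import numpy as np, cv2
from scipy.spatial.transform import Rotation as R
from cell import sensors, optics, arm
def snap(n):
    s=optics.snapshot(n); return s
def world(s,u,v,d=None,z=None):
    K=np.array(s["camera_matrix"]); A=np.array(s["attitude"],float)
    M=A if A.shape==(3,3) else R.from_euler('xyz',A.ravel(),degrees=True).as_matrix()
    r=M@np.array([(u-K[0,2])/K[0,0],(v-K[1,2])/K[1,1],1.0])
    p=np.array(s["xyz"])
    if z is not None: return p+r*(z-p[2])/r[2]
    return p+r*d
E
python3 - <<'E'
from h import *
for n in("top","side"):
    s=snap(n); cv2.imwrite(f"pics/{n}0.png",s["color"]); np.savez(f"{n}0.npz",**s)
    print(n,s["camera_matrix"],s["xyz"],s["attitude"])
print(sensors.get_obs())
E
```

```text
pics
top [[478.74106108   0.         279.80031224]
 [  0.         478.74106108 205.0251597 ]
 [  0.           0.           1.        ]] [ 0.25667224 -0.00541754  1.58181346] [-171.71782002   -0.54452626  -88.8812968 ]
side [[401.0781352    0.         279.98975308]
 [  0.         401.0781352  207.82848276]
 [  0.           0.           1.        ]] [-0.12282482  0.64197835  0.84697653] [-131.01345674   -0.19072471 -135.44850157]
{'t': 0.1, 'q': array([-8.41959393e+01,  3.02734741e+01,  8.21474817e+01,  3.88247957e-05,
        6.76894928e+01, -1.02262291e+01]), 'joint_vel': array([ 0.04228915, -0.00038793, -0.2900605 , -0.06889098,  0.09394454,
       -0.07558004]), 'joint_efforts': array([ 2.46375948e-04, -4.43304098e+01, -1.78585929e+01, -2.96029120e-04,
        3.86124157e-03, -5.91216121e-06]), 'position': array([ 0.17256828, -0.60007275,  0.2414419 ]), 'ee_rot': array([-1.79891312e+02, -1.96438366e-02,  1.60302564e+01]), 'wrist_force': array([-0.27466933,  0.48769797,  0.27389363]), 'ft_torque': array([ 0.03475181, -0.00200446, -0.00581347]), 'finger_force': 0.0, 'gripper_width': 0.08536797685142897}
```

View pics/top0.png

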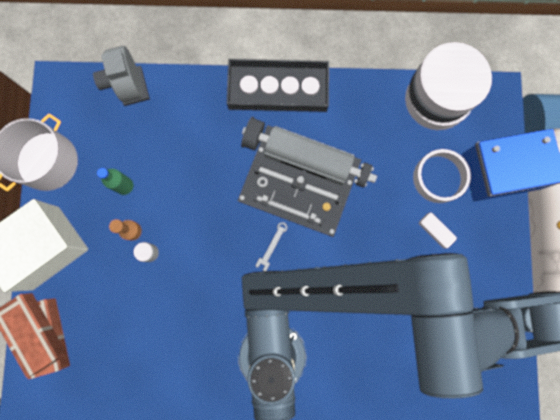

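View pics/side0.png

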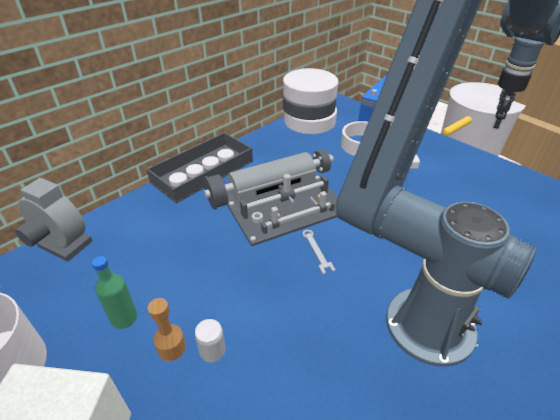

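The top view shows the stand around (300,185), with the handle at about (300,182) and the front rail from (262,198) to (318,218). The side view shows the stand at (285,200). I'll zoom in on the stand in both.

Run:
```python
from h import *
a=cv2.imread("pics/top0.png")[115:240,230:385]; b=cv2.imread("pics/side0.png")[140:245,195:350]
a=cv2.resize(a,None,fx=5,fy=5,interpolation=cv2.INTER_CUBIC)[:600]; b=cv2.resize(b,None,fx=5,fy=5,interpolation=cv2.INTER_CUBIC)
cv2.imwrite("pics/ta.png",a);cv2.imwrite("pics/sb.png",b)
```

```text
(no output)
```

View pics/ta.png

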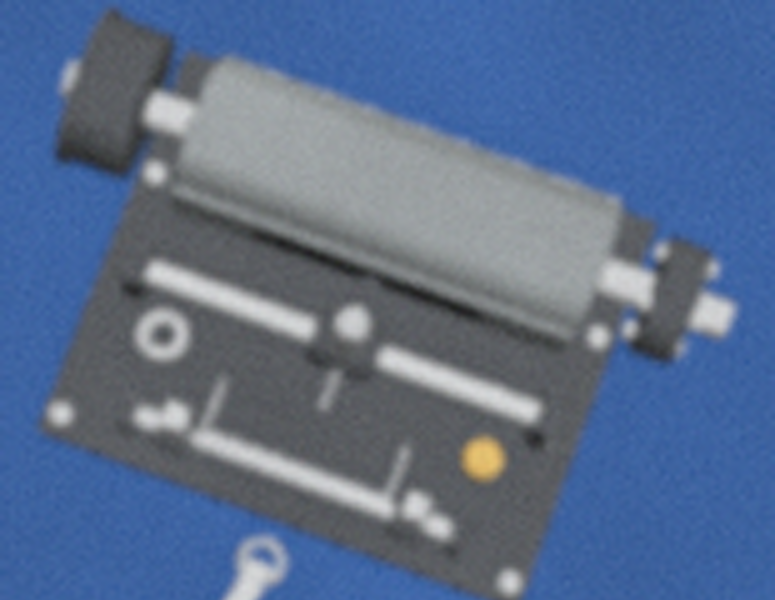

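View pics/sb.png

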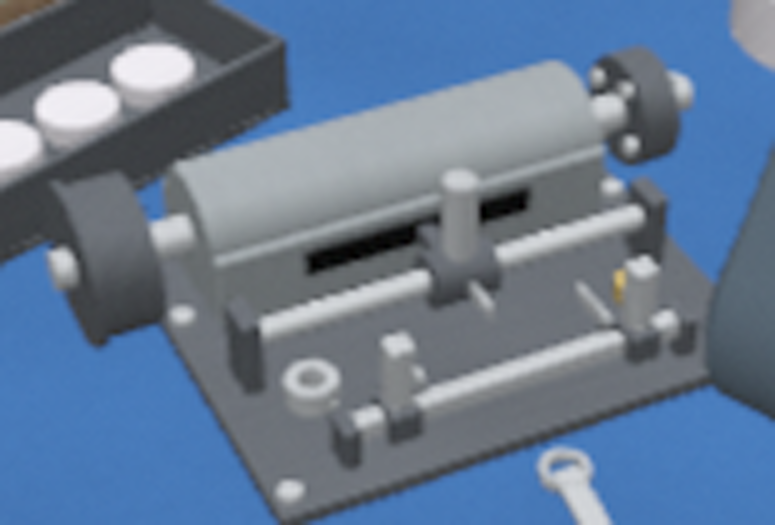

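The zooms show the rod ends at crop (148,270) and (538,410), the handle top at (352,320) and the pointer end at (323,408). The marker stem tops are at about (178,412) and (415,503), with blade tips at (223,380) and (406,446). The four base bolts are also visible. Next I'll convert these to world positions and check them against the given geometry.

Run:
```python
from h import *
s=dict(np.load("top0.npz")); t=dict(np.load("side0.npz"))
T=lambda u,v,z: world(s,230+(u+.5)/5-.5,115+(v+.5)/5-.5,z=z)
S=lambda u,v,z: world(t,195+(u+.5)/5-.5,140+(v+.5)/5-.5,z=z)
ang=lambda a,b: np.degrees(np.arctan2(-(a-b)[0],(a-b)[1]))
b=[T(155,172,.016),T(598,337,.016),T(60,412,.016),T(510,582,.016)]
c=sum(b)/4; print("bolt ctr",c, "yaws",ang(b[0],b[1]),ang(b[2],b[3]),np.degrees(np.arctan2(*((b[0]-b[2])[[1,0]]))),np.degrees(np.arctan2(*((b[1]-b[3])[[1,0]]))),"sides",np.linalg.norm(b[0]-b[1]),np.linalg.norm(b[0]-b[2]))
r=T(148,270,.051),T(538,410,.051); print("rod yaw",ang(*r),np.linalg.norm(r[0]-r[1]))
# subpixel rod yaw: brightest-line fit
img=s["color"].mean(2)
def line(seg,w=3):
    (x0,y0),(x1,y1)=seg; P=[]
    for x in np.arange(np.ceil(x0),x1):
        y=y0+(y1-y0)*(x-x0)/(x1-x0); v=np.arange(round(y)-w,round(y)+w+1)
        i=np.clip(img[v,int(x)]-100,0,None); P.append((x,(v*i).sum()/i.sum()))
    return P
px=lambda u,v:(230+u/5,115+v/5)
for n,segs,z in(("rod",[(px(160,275),px(305,326)),(px(390,358),px(530,407))],.049),("rail",[(px(205,438),px(385,505))],.033)):
    P=np.array([world(s,*p,z=z)[:2] for g in segs for p in line(g)])
    k,m=np.polyfit(P[:,1],P[:,0],1); print(n,"yaw",np.degrees(np.arctan(-k)),"x=%.4f y+%.4f"%(k,m),"res",np.std(P[:,0]-k*P[:,1]-m))
for nm,p in dict(handletop=T(352,316,.12),handle_side=S(461,180,.12),ptr=T(323,408,.047),ptr_s=S(488,308,.047),lgrip=T(178,408,.09),lgrip_s=S(398,345,.09),rgrip=T(417,500,.09),rgrip_s=S(641,268,.09),ltip=T(223,380,.047),rtip=T(406,446,.047),rtip_s=S(580,288,.047)).items():
    a=np.radians(-20); Q=np.array([[np.cos(a),np.sin(a)],[-np.sin(a),np.cos(a)]])
    print(nm,p.round(4),"stand rel bolts",(Q@(p-c)[:2]).round(4))
```

```text
bolt ctr [ 0.53808451 -0.06741001  0.016     ] yaws -19.6709276667012 -19.67537575236498 -19.625936618612045 -19.392775496858253 sides 0.31648641574563535 0.1748735479814063
rod yaw -18.882528106602706 0.26974086774270284
rod yaw -19.468742350771585 x=0.3535 y+0.5805 res 0.00016087506644945165
rail yaw -19.604933842317656 x=0.3562 y+0.4856 res 0.00015887015375104047
handletop [ 0.5566 -0.0763  0.12  ] stand rel bolts [ 0.0205 -0.0021]
handle_side [ 0.552  -0.0765  0.12  ] stand rel bolts [ 0.0162 -0.0038]
ptr [ 0.5103 -0.0619  0.047 ] stand rel bolts [-0.028  -0.0043]
ptr_s [ 0.5157 -0.0643  0.047 ] stand rel bolts [-0.0221 -0.0048]
lgrip [0.5013 0.0313 0.09  ] stand rel bolts [-0.0684  0.0801]
lgrip_s [0.4954 0.0341 0.09  ] stand rel bolts [-0.0748  0.0808]
rgrip [ 0.4459 -0.1202  0.09  ] stand rel bolts [-0.0686 -0.0812]
rgrip_s [ 0.4417 -0.1183  0.09  ] stand rel bolts [-0.0732 -0.0808]
ltip [0.5274 0.0035 0.047 ] stand rel bolts [-0.0343  0.063 ]
rtip [ 0.4865 -0.1161  0.047 ] stand rel bolts [-0.0319 -0.0634]
rtip_s [ 0.4881 -0.1192  0.047 ] stand rel bolts [-0.0293 -0.0658]
```

>>> {"api": "send_rows", "payload": {"deltas": [0, 0, 0, 0, 0, 0.0395, 0, 0, 0, 0, 0, 0.0395, 0, 0, 0, 0, 0, 0.0395, 0, 0, 0, 0, 0, 0.0395, 0, 0, 0, 0, 0, 0.0395, 0.21, -0.705, 0, 0, 0, 0, 0.21, -0.705, 0, 0, 0, 0, 0.21, -0.705, 0, 0, 0, 0, 0.21, -0.705, 0, 0, 0, 0, 0.21, -0.705, 0, 0, 0, 0], "jaw": 100}}

```text
t: 0.93
position: [0.2597, -0.4803, 0.2418]
ee_rot: [-179.9, 0.0, -19.6]
wrist_force: [1.3, -0.3, -0.6]
gripper_width: 0.0517
finger_force: 0.0
```

>>> {"api": "send_rows", "payload": {"deltas": [0.21, -0.705, 0, 0, 0, 0, 0.21, -0.705, 0, 0, 0, 0, 0.21, -0.705, 0, 0, 0, 0, 0.21, -0.705, 0, 0, 0, 0, 0.21, -0.705, 0, 0, 0, 0, 0.21, -0.705, 0, 0, 0, 0, 0.21, -0.705, 0, 0, 0, 0, 0.21, -0.705, 0, 0, 0, 0, 0.21, -0.705, 0, 0, 0, 0, 0.21, -0.705, 0, 0, 0, 0]}}

```text
t: 1.77
position: [0.4332, -0.2426, 0.2421]
ee_rot: [-180.0, 0.0, -19.5]
wrist_force: [0.3, -0.7, 0.3]
gripper_width: 0.0519
finger_force: 0.0
```

>>> {"api": "send_rows", "payload": {"deltas": [0.21, -0.705, 0, 0, 0, 0, 0.21, -0.705, 0, 0, 0, 0, 0.21, -0.705, 0, 0, 0, 0, 0.21, -0.705, 0, 0, 0, 0, 0.21, -0.705, 0, 0, 0, 0, 0.21, -0.705, 0, 0, 0, 0, 0.21, -0.705, 0, 0, 0, 0, 0, 0, 0, 0, 0, 0, 0, 0, 0, 0, 0, 0, 0, 0, 0, 0, 0, 0]}}

```text
t: 2.6
position: [0.5535, -0.0777, 0.2418]
ee_rot: [180.0, 0.1, -19.5]
wrist_force: [0.2, 0.3, 0.3]
gripper_width: 0.052
finger_force: 0.0
```

>>> {"api": "send_rows", "payload": {"deltas": [0, 0, 0.5, 0, 0, 0, 0, 0, 0.5, 0, 0, 0, 0, 0, 0.5, 0, 0, 0, 0, 0, 0.5, 0, 0, 0, 0, 0, 0.5, 0, 0, 0, 0, 0, 0.5, 0, 0, 0, 0, 0, 0.5, 0, 0, 0, 0, 0, 0.15, 0, 0, 0, 0, 0, 0, 0, 0, 0, 0, 0, 0, 0, 0, 0]}}

```text
t: 3.43
position: [0.554, -0.0785, 0.0966]
ee_rot: [180.0, 0.0, -19.6]
wrist_force: [0.4, -0.3, 0.6]
gripper_width: 0.052
finger_force: 0.0
```

Run:
```python
from h import *
s=snap("side"); cv2.imwrite("pics/s1.png",cv2.resize(s["color"][120:245,180:350],None,fx=4,fy=4,interpolation=cv2.INTER_CUBIC))
print(sensors.get_obs()["position"])
```

```text
[ 0.55452191 -0.07847494  0.09719718]
```

View pics/s1.png

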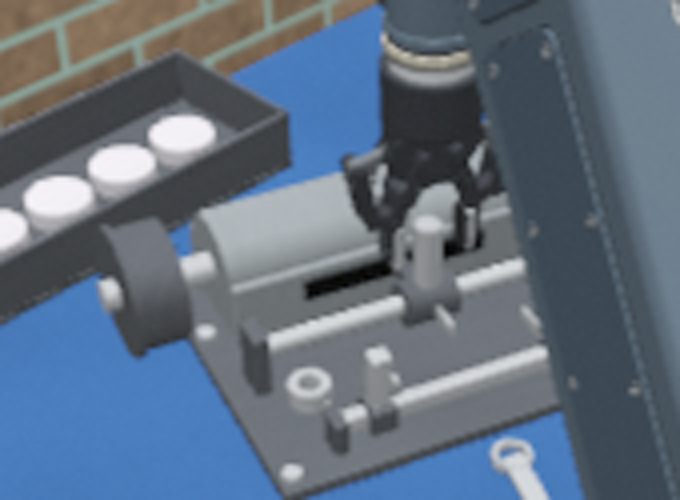

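The post, at (428,245) in this crop, stands between the two open fingers at (400,240) and (470,228). I'll close on it now.

>>> {"api": "send_rows", "payload": {"deltas": [0, 0, 0, 0, 0, 0, 0, 0, 0, 0, 0, 0, 0, 0, 0, 0, 0, 0, 0, 0, 0, 0, 0, 0, 0, 0, 0, 0, 0, 0, 0, 0, 0, 0, 0, 0, 0, 0, 0, 0, 0, 0, 0, 0, 0, 0, 0, 0, 0, 0, 0, 0, 0, 0, 0, 0, 0, 0, 0, 0], "jaw": 255, "force": 60}}

```text
t: 4.32
position: [0.5549, -0.0778, 0.0977]
ee_rot: [-180.0, -0.1, -19.5]
wrist_force: [-1.3, -0.5, 5.8]
gripper_width: 0.0206
finger_force: 58.5
```

```bash
cat >> h.py <<'E'
PSI=np.radians(-19.55); Q=np.array([[np.cos(PSI),np.sin(PSI)],[-np.sin(PSI),np.cos(PSI)]])
C=np.array([0.53808,-0.06741])
def st():
    o=sensors.get_obs(); p=Q@(o["position"][:2]-C)*1e3; f=Q@o["wrist_force"][:2]
    print("t %.2f stand x %.2f y %.2f z %.1f | Fx %.1f Fy %.1f Fz %.1f w %.1f ff %.1f rot %s q %s"%(o["t"],*p,o["position"][2]*1e3,*f,o["wrist_force"][2],o["gripper_width"]*1e3,o["finger_force"],o["ee_rot"].round(2),o["q"].round(1)))
E
python3 -c "
from h import *
st()"
```

```text
t 4.32 stand x 19.29 y -4.19 z 97.7 | Fx -1.1 Fy -0.9 Fz 5.8 w 20.6 ff 58.5 rot [-1.800e+02 -1.400e-01 -1.951e+01] q [-19.4  37.2  98.3   0.   44.4  90.1]
```

>>> {"api": "send_rows", "payload": {"deltas": [0, -0.08, 0, 0, 0, 0, 0, -0.08, 0, 0, 0, 0, 0, -0.08, 0, 0, 0, 0, 0, -0.08, 0, 0, 0, 0, 0, -0.08, 0, 0, 0, 0, 0, -0.08, 0, 0, 0, 0, 0, 0, 0, 0, 0, 0, 0, 0, 0, 0, 0, 0, 0, 0, 0, 0, 0, 0]}}

```text
t: 5.07
position: [0.5613, -0.0595, 0.0977]
ee_rot: [-180.0, -0.1, -19.5]
wrist_force: [-0.2, 1.2, 5.9]
gripper_width: 0.0204
finger_force: 58.6
```

```bash
python3 -c "
from h import *
st()"
```

```text
t 5.07 stand x 19.28 y 15.19 z 97.7 | Fx -0.6 Fy 1.1 Fz 5.9 w 20.4 ff 58.6 rot [-1.7999e+02 -1.4000e-01 -1.9500e+01] q [-17.4  37.4  97.7   0.   44.8  92.1]
```

>>> {"api": "send_rows", "payload": {"deltas": [0, -0.025, 0, 0, 0, 0, 0, -0.025, 0, 0, 0, 0, 0, 0, 0, 0, 0, 0]}}

```text
t: 5.32
position: [0.5619, -0.058, 0.0977]
ee_rot: [180.0, -0.1, -19.5]
wrist_force: [-1.5, -0.3, 6.8]
gripper_width: 0.0207
finger_force: 58.6
```

>>> {"api": "send_rows", "payload": {"deltas": [0, -0.025, 0, 0, 0, 0, 0, -0.025, 0, 0, 0, 0, 0, 0, 0, 0, 0, 0]}}

```text
t: 5.57
position: [0.5625, -0.0562, 0.0977]
ee_rot: [180.0, -0.1, -19.5]
wrist_force: [-0.8, -0.3, 5.8]
gripper_width: 0.0206
finger_force: 58.6
```

>>> {"api": "send_rows", "payload": {"deltas": [0, -0.025, 0, 0, 0, 0, 0, -0.025, 0, 0, 0, 0, 0, 0, 0, 0, 0, 0]}}

```text
t: 5.82
position: [0.5632, -0.0543, 0.0977]
ee_rot: [180.0, -0.1, -19.5]
wrist_force: [-1.2, -0.7, 5.1]
gripper_width: 0.0203
finger_force: 58.6
```

>>> {"api": "send_rows", "payload": {"deltas": [0, -0.025, 0, 0, 0, 0, 0, -0.025, 0, 0, 0, 0, 0, 0, 0, 0, 0, 0]}}

```text
t: 6.07
position: [0.5638, -0.0524, 0.0977]
ee_rot: [180.0, -0.1, -19.5]
wrist_force: [-1.4, -1.3, 5.6]
gripper_width: 0.0205
finger_force: 58.6
```

>>> {"api": "send_rows", "payload": {"deltas": [0, -0.025, 0, 0, 0, 0, 0, -0.025, 0, 0, 0, 0, 0, 0, 0, 0, 0, 0]}}

```text
t: 6.32
position: [0.5645, -0.0505, 0.0977]
ee_rot: [180.0, -0.1, -19.5]
wrist_force: [-0.9, -1.4, 6.9]
gripper_width: 0.0203
finger_force: 58.6
```

>>> {"api": "send_rows", "payload": {"deltas": [0, -0.025, 0, 0, 0, 0, 0, -0.025, 0, 0, 0, 0, 0, 0, 0, 0, 0, 0]}}

```text
t: 6.57
position: [0.5651, -0.0488, 0.0977]
ee_rot: [180.0, -0.1, -19.5]
wrist_force: [-1.2, -1.7, 6.1]
gripper_width: 0.021
finger_force: 58.7
```

>>> {"api": "send_rows", "payload": {"deltas": [0, -0.025, 0, 0, 0, 0, 0, -0.025, 0, 0, 0, 0, 0, 0, 0, 0, 0, 0]}}

```text
t: 6.82
position: [0.5653, -0.0483, 0.0977]
ee_rot: [179.8, -0.1, -19.4]
wrist_force: [-3.3, -6.8, 6.7]
gripper_width: 0.0203
finger_force: 58.8
```

>>> {"api": "send_rows", "payload": {"deltas": [0, -0.025, 0, 0, 0, 0, 0, -0.025, 0, 0, 0, 0, 0, 0, 0, 0, 0, 0]}}

```text
t: 7.07
position: [0.5658, -0.047, 0.0977]
ee_rot: [179.8, -0.1, -19.4]
wrist_force: [-4.6, -8.4, 6.2]
gripper_width: 0.0207
finger_force: 58.9
```

```bash
python3 -c "
from h import *
st()
for p in ([.5645,-.0505],[.5651,-.0488],[.5653,-.0483],[.5658,-.047]): print(Q@(np.array(p)-C)*1e3)"
```

```text
t 7.07 stand x 19.24 y 28.53 z 97.7 | Fx -1.5 Fy -9.5 Fz 6.2 w 20.7 ff 58.9 rot [ 1.7978e+02 -9.0000e-02 -1.9430e+01] q [-15.9  37.6  97.2  -0.3  45.2  93.8]
[19.23830036 24.77604285]
[19.23484037 26.57881517]
[19.25599567 27.11691595]
[19.29215244 28.5092854 ]
```

>>> {"api": "send_rows", "payload": {"deltas": [0, 0.0, 0, 0, 0, 0, 0, 0.025, 0, 0, 0, 0, 0, 0.025, 0, 0, 0, 0, 0, 0, 0, 0, 0, 0, 0, 0, 0, 0, 0, 0]}}

```text
t: 7.48
position: [0.5654, -0.0481, 0.0977]
ee_rot: [179.9, -0.1, -19.5]
wrist_force: [-3.3, -5.8, 7.0]
gripper_width: 0.0203
finger_force: 58.8
```

>>> {"api": "send_rows", "payload": {"deltas": [0, 0.025, 0, 0, 0, 0, 0, 0, 0, 0, 0, 0]}}

```text
t: 7.65
position: [0.5651, -0.0488, 0.0977]
ee_rot: [179.9, -0.1, -19.5]
wrist_force: [-2.5, -4.7, 6.5]
gripper_width: 0.0204
finger_force: 58.8
```

>>> {"api": "send_rows", "payload": {"deltas": [0, 0.12, 0, 0, 0, 0, 0, 0.12, 0, 0, 0, 0, 0, 0.12, 0, 0, 0, 0, 0, 0.12, 0, 0, 0, 0, 0, 0.12, 0, 0, 0, 0, 0, 0.12, 0, 0, 0, 0, 0, 0.12, 0, 0, 0, 0, 0, 0.12, 0, 0, 0, 0, 0, 0, 0, 0, 0, 0, 0, 0, 0, 0, 0, 0]}}

```text
t: 8.48
position: [0.5526, -0.0841, 0.0977]
ee_rot: [180.0, -0.1, -19.5]
wrist_force: [-1.1, -1.9, 6.3]
gripper_width: 0.0201
finger_force: 58.9
```

```bash
python3 -c "
from h import *
st()"
```

```text
t 8.48 stand x 19.29 y -10.85 z 97.7 | Fx -0.4 Fy -2.1 Fz 6.3 w 20.1 ff 58.9 rot [ 1.7997e+02 -1.3000e-01 -1.9510e+01] q [-20.1  37.1  98.5  -0.   44.3  89.4]
```

Stand y is now -10.9. I'll move 4 mm further, then continue in 2 mm steps.

>>> {"api": "send_rows", "payload": {"deltas": [0, 0.05, 0, 0, 0, 0, 0, 0.05, 0, 0, 0, 0, 0, 0, 0, 0, 0, 0]}}

```text
t: 8.73
position: [0.5514, -0.0874, 0.0977]
ee_rot: [-180.0, -0.1, -19.5]
wrist_force: [0.1, 2.2, 5.8]
gripper_width: 0.0205
finger_force: 58.9
```

>>> {"api": "send_rows", "payload": {"deltas": [0, 0.025, 0, 0, 0, 0, 0, 0.025, 0, 0, 0, 0, 0, 0, 0, 0, 0, 0]}}

```text
t: 8.98
position: [0.5509, -0.089, 0.0977]
ee_rot: [-180.0, -0.1, -19.5]
wrist_force: [0.5, 1.3, 6.8]
gripper_width: 0.0205
finger_force: 58.9
```

>>> {"api": "send_rows", "payload": {"deltas": [0, 0.025, 0, 0, 0, 0, 0, 0.025, 0, 0, 0, 0, 0, 0, 0, 0, 0, 0]}}

```text
t: 9.23
position: [0.5502, -0.0909, 0.0977]
ee_rot: [-180.0, -0.1, -19.5]
wrist_force: [0.3, 1.4, 6.7]
gripper_width: 0.0202
finger_force: 58.9
```

>>> {"api": "send_rows", "payload": {"deltas": [0, 0.025, 0, 0, 0, 0, 0, 0.025, 0, 0, 0, 0, 0, 0, 0, 0, 0, 0]}}

```text
t: 9.48
position: [0.5495, -0.0928, 0.0977]
ee_rot: [-180.0, -0.1, -19.5]
wrist_force: [-0.8, 1.3, 5.9]
gripper_width: 0.0206
finger_force: 58.9
```

>>> {"api": "send_rows", "payload": {"deltas": [0, 0.025, 0, 0, 0, 0, 0, 0.025, 0, 0, 0, 0, 0, 0, 0, 0, 0, 0]}}

```text
t: 9.73
position: [0.5489, -0.0946, 0.0977]
ee_rot: [-180.0, -0.1, -19.5]
wrist_force: [0.5, 1.6, 5.5]
gripper_width: 0.0203
finger_force: 58.9
```

>>> {"api": "send_rows", "payload": {"deltas": [0, 0.025, 0, 0, 0, 0, 0, 0.025, 0, 0, 0, 0, 0, 0, 0, 0, 0, 0]}}

```text
t: 9.98
position: [0.5483, -0.0962, 0.0977]
ee_rot: [-179.9, -0.1, -19.5]
wrist_force: [1.0, 2.6, 6.5]
gripper_width: 0.0203
finger_force: 59.0
```

>>> {"api": "send_rows", "payload": {"deltas": [0, 0.025, 0, 0, 0, 0, 0, 0.025, 0, 0, 0, 0, 0, 0, 0, 0, 0, 0]}}

```text
t: 10.23
position: [0.5481, -0.0969, 0.0977]
ee_rot: [-179.8, -0.2, -19.6]
wrist_force: [1.8, 6.3, 5.8]
gripper_width: 0.0202
finger_force: 59.0
```

>>> {"api": "send_rows", "payload": {"deltas": [0, 0.025, 0, 0, 0, 0, 0, 0, 0, 0, 0, 0, 0, 0, 0, 0, 0, 0]}}

```text
t: 10.48
position: [0.5479, -0.0975, 0.0977]
ee_rot: [-179.8, -0.2, -19.6]
wrist_force: [3.6, 9.1, 5.8]
gripper_width: 0.0204
finger_force: 59.1
```

```bash
python3 -c "
from h import *
st()
for p in ([.5489,-.0946],[.5483,-.0962],[.5481,-.0969]): print(Q@(np.array(p)-C)*1e3)"
```

```text
t 10.48 stand x 19.30 y -25.12 z 97.7 | Fx 0.4 Fy 9.8 Fz 5.8 w 20.4 ff 59.1 rot [-1.7981e+02 -1.7000e-01 -1.9570e+01] q [-21.7  37.   98.9   0.3  44.   87.7]
[ 19.29479698 -22.00180242]
[ 19.26479402 -23.71033975]
[ 19.3105646 -24.4369105]
```

>>> {"api": "send_rows", "payload": {"deltas": [0, -0.09, 0, 0, 0, 0, 0, -0.09, 0, 0, 0, 0, 0, -0.09, 0, 0, 0, 0, 0, -0.09, 0, 0, 0, 0, 0, -0.09, 0, 0, 0, 0, 0, -0.09, 0, 0, 0, 0, 0, -0.09, 0, 0, 0, 0, 0, 0, 0, 0, 0, 0, 0, 0, 0, 0, 0, 0, 0, 0, 0, 0, 0, 0]}}

```text
t: 11.32
position: [0.5556, -0.0757, 0.0977]
ee_rot: [-180.0, -0.1, -19.5]
wrist_force: [-1.0, 1.6, 6.2]
gripper_width: 0.0204
finger_force: 59.1
```

>>> {"api": "send_rows", "payload": {"deltas": [0, 0, 0, 0, 0, 0, 0, 0, 0, 0, 0, 0, 0, 0, 0, 0, 0, 0, 0, 0, 0, 0, 0, 0, 0, 0, 0, 0, 0, 0, 0, 0, 0, 0, 0, 0], "jaw": 100}}

```text
t: 11.82
position: [0.5546, -0.0758, 0.0962]
ee_rot: [180.0, 0.0, -19.5]
wrist_force: [0.4, -0.3, -0.4]
gripper_width: 0.0518
finger_force: 0.0
```

>>> {"api": "send_rows", "payload": {"deltas": [0, 0, -0.5, 0, 0, 0, 0, 0, -0.5, 0, 0, 0, 0, 0, -0.5, 0, 0, 0, 0, 0, -0.5, 0, 0, 0, 0, 0, 0, 0, 0, 0, 0, 0, 0, 0, 0, 0]}}

```text
t: 12.32
position: [0.5554, -0.076, 0.1772]
ee_rot: [-180.0, -0.1, -19.5]
wrist_force: [-0.2, -0.3, -0.8]
gripper_width: 0.0519
finger_force: 0.0
```

```bash
python3 -c "
from h import *
st()"
```

```text
t 12.32 stand x 19.16 y -2.30 z 177.2 | Fx -0.1 Fy -0.3 Fz -0.8 w 51.9 ff 0.0 rot [-1.800e+02 -1.500e-01 -1.952e+01] q [-19.2  30.1  95.2  -0.   54.5  90.3]
```

>>> {"api": "send_rows", "payload": {"deltas": [-0.375, -0.343, 0, 0, 0, 0, -0.375, -0.343, 0, 0, 0, 0, -0.375, -0.343, 0, 0, 0, 0, -0.375, -0.343, 0, 0, 0, 0, -0.375, -0.343, 0, 0, 0, 0, -0.375, -0.343, 0, 0, 0, 0, 0, 0, 0, 0, 0, 0, 0, 0, 0, 0, 0, 0]}}

```text
t: 12.98
position: [0.4962, 0.0326, 0.1752]
ee_rot: [180.0, 0.1, -19.4]
wrist_force: [0.4, -1.0, -0.1]
gripper_width: 0.052
finger_force: 0.0
```

Run:
```python
from h import *
st()
s=snap("side"); cv2.imwrite("pics/s2.png",cv2.resize(s["color"][120:245,180:350],None,fx=4,fy=4,interpolation=cv2.INTER_CUBIC))
```

```text
t 12.98 stand x -72.91 y 80.24 z 175.2 | Fx 0.7 Fy -0.8 Fz -0.1 w 52.0 ff 0.0 rot [ 1.7996e+02  1.5000e-01 -1.9410e+01] q [ -9.1  26.3 104.   -0.   49.8 100.3]
```

View pics/s2.png

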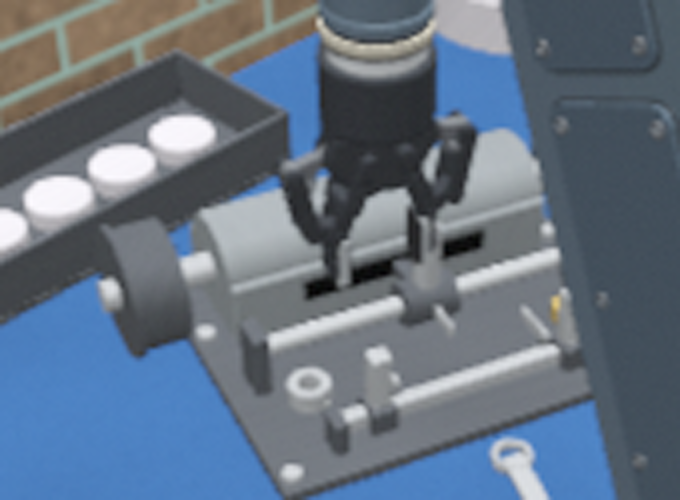

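The handle is released near the middle at (428,275), and the gripper is above the left marker stem at (378,360). I'll descend and grip it.

>>> {"api": "send_rows", "payload": {"deltas": [0, 0, 0.47, 0, 0, 0, 0, 0, 0.47, 0, 0, 0, 0, 0, 0.47, 0, 0, 0, 0, 0, 0.47, 0, 0, 0, 0, 0, 0.47, 0, 0, 0, 0, 0, 0.47, 0, 0, 0, 0, 0, 0, 0, 0, 0, 0, 0, 0, 0, 0, 0]}}

```text
t: 13.7
position: [0.4974, 0.031, 0.0625]
ee_rot: [180.0, 0.1, -19.6]
wrist_force: [0.2, 0.4, 0.4]
gripper_width: 0.0517
finger_force: 0.0
```

>>> {"api": "send_rows", "payload": {"deltas": [0, 0, 0, 0, 0, 0, 0, 0, 0, 0, 0, 0, 0, 0, 0, 0, 0, 0, 0, 0, 0, 0, 0, 0, 0, 0, 0, 0, 0, 0, 0, 0, 0, 0, 0, 0, 0, 0, 0, 0, 0, 0, 0, 0, 0, 0, 0, 0, 0, 0, 0, 0, 0, 0, 0, 0, 0, 0, 0, 0], "jaw": 255}}

```text
t: 14.53
position: [0.4984, 0.0317, 0.0647]
ee_rot: [-180.0, -0.2, -19.5]
wrist_force: [-1.1, -0.2, 7.3]
gripper_width: 0.0148
finger_force: 58.7
```

```bash
python3 -c "
from h import *
st()"
```

```text
t 14.53 stand x -70.55 y 80.11 z 64.7 | Fx -1.0 Fy -0.6 Fz 7.3 w 14.8 ff 58.7 rot [-1.7998e+02 -1.6000e-01 -1.9510e+01] q [ -9.2  37.8 108.   -0.   34.  100.3]
```

>>> {"api": "send_rows", "payload": {"deltas": [0, 0.11, 0, 0, 0, 0, 0, 0.11, 0, 0, 0, 0, 0, 0.11, 0, 0, 0, 0, 0, 0.11, 0, 0, 0, 0, 0, 0.11, 0, 0, 0, 0, 0, 0.11, 0, 0, 0, 0, 0, 0.11, 0, 0, 0, 0, 0, 0.11, 0, 0, 0, 0, 0, 0, 0, 0, 0, 0, 0, 0, 0, 0, 0, 0]}}

```text
t: 15.37
position: [0.4865, -0.0018, 0.0647]
ee_rot: [180.0, -0.2, -19.5]
wrist_force: [-1.4, -1.2, 7.5]
gripper_width: 0.015
finger_force: 58.9
```

```bash
python3 -c "
from h import *
st()"
```

```text
t 15.37 stand x -70.55 y 44.55 z 64.7 | Fx -0.9 Fy -1.6 Fz 7.5 w 15.0 ff 58.9 rot [ 1.7999e+02 -1.6000e-01 -1.9510e+01] q [-13.4  37.4 109.9  -0.   32.6  96.2]
```

>>> {"api": "send_rows", "payload": {"deltas": [0, 0, 0, 0, 0, 0, 0, 0, 0, 0, 0, 0, 0, 0, 0, 0, 0, 0, 0, 0, 0, 0, 0, 0, 0, 0, 0, 0, 0, 0, 0, 0, -0.5, 0, 0, 0, 0, 0, -0.5, 0, 0, 0, 0, 0, -0.5, 0, 0, 0, 0, 0, -0.5, 0, 0, 0, 0, 0, 0, 0, 0, 0], "jaw": 100}}

```text
t: 16.2
position: [0.4877, -0.0016, 0.1464]
ee_rot: [-180.0, -0.4, -19.5]
wrist_force: [0.0, 0.0, -0.8]
gripper_width: 0.052
finger_force: 0.0
```

>>> {"api": "send_rows", "payload": {"deltas": [0, 0.39, 0, 0, 0, 0, 0, 0.39, 0, 0, 0, 0, 0, 0.39, 0, 0, 0, 0, 0, 0.39, 0, 0, 0, 0, 0, 0.39, 0, 0, 0, 0, 0, 0.39, 0, 0, 0, 0, 0, 0.39, 0, 0, 0, 0, 0, 0.39, 0, 0, 0, 0, 0, 0, 0, 0, 0, 0, 0, 0, 0, 0, 0, 0]}}

```text
t: 17.03
position: [0.4435, -0.1191, 0.1429]
ee_rot: [-180.0, 0.1, -19.6]
wrist_force: [-0.1, 0.3, -1.0]
gripper_width: 0.052
finger_force: 0.0
```

Run:
```python
from h import *
st()
s=snap("side"); cv2.imwrite("pics/s3.png",cv2.resize(s["color"][120:245,180:350],None,fx=4,fy=4,interpolation=cv2.INTER_CUBIC))
```

```text
t 17.03 stand x -71.82 y -80.40 z 142.9 | Fx -0.2 Fy 0.2 Fz -1.0 w 52.0 ff 0.0 rot [-1.7997e+02  8.0000e-02 -1.9630e+01] q [-29.   27.3 110.9   0.   41.9  80.6]
```

View pics/s3.png

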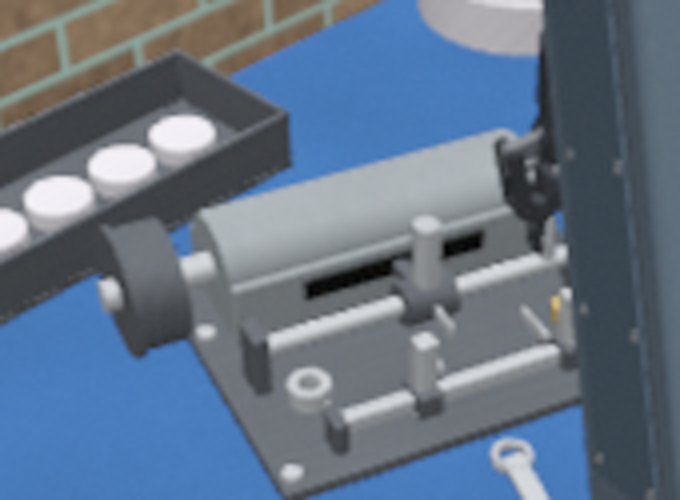

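The left marker has moved inward to (425,370) and the handle is still at the middle. The right marker is at (565,330) with the gripper above it. I'll descend 79 mm and grip it.

>>> {"api": "send_rows", "payload": {"deltas": [0, 0, 0.49, 0, 0, 0, 0, 0, 0.49, 0, 0, 0, 0, 0, 0.49, 0, 0, 0, 0, 0, 0.49, 0, 0, 0, 0, 0, 0, 0, 0, 0, 0, 0, 0, 0, 0, 0]}}

```text
t: 17.58
position: [0.4434, -0.1178, 0.0644]
ee_rot: [-180.0, 0.2, -19.5]
wrist_force: [-0.1, -0.4, -0.3]
gripper_width: 0.0519
finger_force: 0.0
```

>>> {"api": "send_rows", "payload": {"deltas": [0, 0, 0, 0, 0, 0, 0, 0, 0, 0, 0, 0, 0, 0, 0, 0, 0, 0, 0, 0, 0, 0, 0, 0, 0, 0, 0, 0, 0, 0, 0, 0, 0, 0, 0, 0, 0, 0, 0, 0, 0, 0, 0, 0, 0, 0, 0, 0, 0, 0, 0, 0, 0, 0, 0, 0, 0, 0, 0, 0], "jaw": 255}}

```text
t: 18.42
position: [0.4446, -0.1191, 0.0662]
ee_rot: [180.0, -0.1, -19.5]
wrist_force: [0.3, 2.1, 6.7]
gripper_width: 0.0152
finger_force: 58.6
```

```bash
python3 -c "
from h import *
st()"
```

```text
t 18.42 stand x -70.76 y -80.03 z 66.2 | Fx -0.4 Fy 2.0 Fz 6.7 w 15.2 ff 58.6 rot [ 1.7999e+02 -1.3000e-01 -1.9530e+01] q [-29.   36.3 113.6   0.   30.   80.5]
```

>>> {"api": "send_rows", "payload": {"deltas": [0, -0.12, 0, 0, 0, 0, 0, -0.12, 0, 0, 0, 0, 0, -0.12, 0, 0, 0, 0, 0, -0.12, 0, 0, 0, 0, 0, -0.12, 0, 0, 0, 0, 0, -0.12, 0, 0, 0, 0, 0, -0.12, 0, 0, 0, 0, 0, -0.12, 0, 0, 0, 0, 0, 0, 0, 0, 0, 0, 0, 0, 0, 0, 0, 0]}}

```text
t: 19.25
position: [0.4576, -0.0826, 0.0662]
ee_rot: [-180.0, -0.1, -19.5]
wrist_force: [0.6, 2.0, 6.5]
gripper_width: 0.0155
finger_force: 58.7
```

```bash
python3 -c "
from h import *
st()"
```

```text
t 19.25 stand x -70.76 y -41.28 z 66.2 | Fx -0.1 Fy 2.1 Fz 6.5 w 15.5 ff 58.7 rot [-1.7999e+02 -1.4000e-01 -1.9520e+01] q [-24.1  36.5 112.9   0.   30.5  85.4]
```

>>> {"api": "send_rows", "payload": {"deltas": [0, 0.02, 0, 0, 0, 0, 0, 0, 0, 0, 0, 0, 0, 0, 0, 0, 0, 0]}}

```text
t: 19.5
position: [0.4572, -0.0835, 0.0662]
ee_rot: [-180.0, -0.1, -19.5]
wrist_force: [0.9, 1.7, 6.9]
gripper_width: 0.0152
finger_force: 58.7
```

```bash
python3 -c "
from h import *
st()"
```

```text
t 19.50 stand x -70.80 y -42.25 z 66.2 | Fx 0.3 Fy 1.9 Fz 6.9 w 15.2 ff 58.7 rot [-1.7999e+02 -1.3000e-01 -1.9530e+01] q [-24.2  36.5 112.9   0.   30.5  85.3]
```

>>> {"api": "send_rows", "payload": {"deltas": [0, 0, 0, 0, 0, 0, 0, 0, 0, 0, 0, 0, 0, 0, 0, 0, 0, 0, 0, 0, 0, 0, 0, 0, 0, 0, 0, 0, 0, 0, 0, 0, -0.5, 0, 0, 0, 0, 0, -0.5, 0, 0, 0, 0, 0, -0.5, 0, 0, 0, 0, 0, -0.5, 0, 0, 0, 0, 0, -0.5, 0, 0, 0], "jaw": 100}}

```text
t: 20.33
position: [0.4562, -0.0834, 0.1658]
ee_rot: [-180.0, 0.0, -19.5]
wrist_force: [0.7, -0.3, -0.2]
gripper_width: 0.0516
finger_force: 0.0
```

>>> {"api": "send_rows", "payload": {"deltas": [0, 0.8, -0.4, 0, 0, 0, 0, 0.8, -0.4, 0, 0, 0, 0, 0.8, 0, 0, 0, 0, 0, 0.8, 0, 0, 0, 0, 0, 0.8, 0, 0, 0, 0, 0, 0.8, 0, 0, 0, 0, 0, 0.8, 0, 0, 0, 0, 0, 0, 0, 0, 0, 0]}}

```text
t: 21.0
position: [0.3811, -0.3006, 0.1973]
ee_rot: [179.8, -0.2, -19.8]
wrist_force: [-0.2, -1.1, 0.7]
gripper_width: 0.0514
finger_force: 0.0
```

Run:
```python
from h import *
st()
s=snap("top"); np.savez("top1.npz",**s); cv2.imwrite("pics/t4.png",cv2.resize(s["color"][115:235,230:385],None,fx=5,fy=5,interpolation=cv2.INTER_CUBIC))
```

```text
t 21.00 stand x -69.92 y -272.27 z 197.3 | Fx 0.2 Fy -1.1 Fz 0.7 w 51.4 ff 0.0 rot [179.77  -0.18 -19.8 ] q [-5.140e+01  2.330e+01  1.047e+02 -1.000e-01  5.170e+01  5.840e+01]
```

View pics/t4.png

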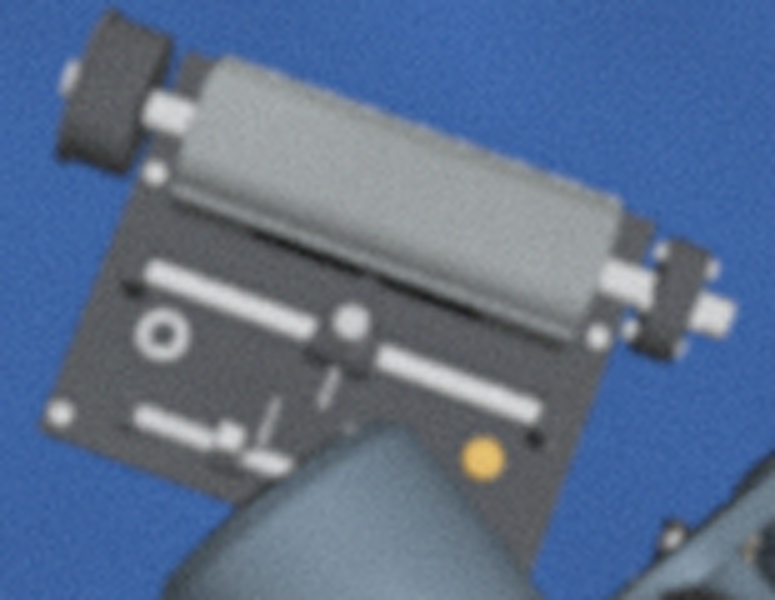

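The left tip is at about (276,402) in the crop and the pointer end at (323,408). The right tip shows at about (350,428), just clear of the arm. A numeric check, then I'll hand in.

Run:
```python
from h import *
s=dict(np.load("top1.npz"))
for u,v in((276,402),(323,408),(350,428)):
    print((Q@(world(s,230+(u+.5)/5-.5,115+(v+.5)/5-.5,z=.047)[:2]-C)*1e3).round(1))
```

```text
[-35.2  25.9]
[-28.   -4.1]
[-34.2 -25.1]
```

```bash
python3 -c "
from h import *
print(arm.finish_job())"
```

```text
the job is handed in; nothing more can be done
None
```

I handed the job in at about 21 s: first touch was felt about 27 mm left and 24 mm right of my estimated stand middle, the marker tips stand at about +26.6 and -24.3 mm, and the handle is clear of both jaws at about -2 mm; no pass or fail verdict was shown.

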